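# Fit the tube block on the dry-block heater and hold it down

### The arm

A 7-joint arm with a two-finger parallel gripper is mounted at the origin on the work surface. World frame = base frame: x ahead of the robot, y to its left, z up, the work surface at z = 0. Lengths are in mm, angles in rad, forces in N, time in s.
With the tool pointing down it reaches from about 425 to 875 mm from the base axis. Payload 4.7 kg.
Tool frame: the origin (TCP) lies between the finger pads; the fingertips stand 17 mm ahead of it and the grasp point (between the pads) lies 2 mm behind it; z points along the fingers, y is the line along which they close (so a half turn about z gives the same grasp; the last joint's range is limited). The gripper opens to 85 mm and grips with 20 to 120 N. Pads are 22 mm wide; open, the fingers measure 114 mm over their backs; the gripper's body (76 mm by 85 mm) begins 54 mm behind the grasp point. The pads swing forward as they close: fully open they stand 13 mm farther back than shut.
Start: joints at [-1.145, 0.321, -0.07, 1.45, 0.023, 1.371, -0.057], TCP at [260.195, 595.669, 248.349] pointing down, gripper open.
Joint ranges: [-2.86, 2.86], [-0.3, 2.09], [-1.38, 1.24], [0.06, 2.45], [-1.56, 4.7], [0.09, 2.05], [-2.69, 2.69]. Speed limits (rad/s): [2.57, 2.57, 3.14, 3.14, 3.14, 3.14, 3.14].

### API

Orientations are given as a unit quaternion [w, x, y, z].
In Python, from plant import monitor, capture, workorder, boxes_of gives the robot as it stands. The module is installed in compiled form; this text tells all that it offers.
- The arm moves only by the shell command python3 -m crank 'ROWS' [OPENING]. ROWS is a JSON object of lists of equal length, an entry for each row: "offset": the shift along the tool's x, y, z normalised to -1 to 1, where 1 is 0.02 m, a list of three; "rotation": the turn, a rotation vector about the tool's x, y, z normalised to -1 to 1, where 1 is 6 degrees, a list of three. A call has 1 to 5 rows; each row shifts and turns the commanded pose from where the row before left it, along the tool's axes as they then stand; what a row does not reach is not made up. A row lasts 1/8 s, in which the tool goes at most 62.5 mm and 10.7 degrees, less where a joint would pass 70% of its speed; a pose out of reach is approached as far as the arm can. A call with a number of a shift or a turn outside -1 to 1 is refused whole. A call with a gripper value outside its range is refused whole. OPENING is the closure, from 0 (fully open) to 1 (shut), set as the call begins (- or left out, the last holds). The fingers move at their own pace and stop on an object; the grip force is fixed at half the most. Time passes only in rows, so rows that do not move let the fingers close. It gives the time, the measured TCP pose, the force, the opening and the grip force at its end, in the units of the state.
- monitor.sense(): the state, without advancing time (a new reading comes with each control period).
- capture(name): name is "side" or "top" or "wrist"; returns a dict with "color" (384x512x3 uint8, blue, green, red), "z_map" (384x512 float32, mm along the optical axis (not along the pixel's ray), 0 where there is no reading), "fov_y" (degrees; the focal length in pixels is half the picture's height over the tangent of half this angle, whatever the lens; pixels are square), "cx", "cy" (the principal point, pixels), "rvec" (rotation vector, rad) and "tvec" (3), from world to camera coordinates, as OpenCV has them. Camera axes: x right, y down, z forward; pixel columns grow to the right and rows downward; lengths in mm; the calibration is good to about 2 mm. A picture is of the moment at which its call begins.
- workorder.hand_in(): hands the job in; it is judged then, once.
Trained networks look in a picture, given as the dict that the camera call returned (one of the last four; its "shot" number tells which), for a name from the list of things; names that differ only in an ending like _2 or _b are one class to them, and where a whole thing is asked for, a point or a joint stands for the part that bears it (a point fixed in the world has none). Each returns a list of dicts, best first, with "confidence" (0 to 1); they miss things now and then, are a little off and sometimes report something else, mostly with a low value. They report only what shows in the picture. A call takes as long as a camera call. They do not tell look-alikes from the thing itself.
- boxes_of(name, picture): "xyz" ([x, y, z] in mm, in world coordinates, good to about 4 mm: the middle of the surface that is visible of it).
The state is a dict: "t": time; "joints": joint angles; "joint_velocities": joint speeds; "tau": joint torques, N m; "tcp_pos": TCP position; "orientation": TCP orientation; "ft_force": force on the tool from outside, world axes, zero at the start; "ft_torque": the same for the moment, N m; "finger_gap": finger opening in mm; "grip_force": force on a finger pad.
Only numpy, scipy, OpenCV 4.12 (cv2) and the standard library are available. Lean on these libraries where they do the work, as an engineer would, in place of code of your own. Each camera call takes 0.05 s, during which the arm holds its last target. There are 200 camera calls.

### The job

Fit the taller aluminium block, the one with twelve large tube wells, onto the dry-block heater: let its two underside bores drop over the heater's two locating pins, then press it down against the sprung heater plate until it sits fully home on the deck. Do not drop or ram it onto the heater, leave the other block, the tube rack and the wash bottle where they are, and finish while still holding the block pressed down, as somebody is about to tighten its screws.

Things in the scene. Friction and masses are not known exactly. Their poses are not given: they have to be found in the camera images.
- tube_block: the block to fit: bare aluminium, 100 (its x) x 46 (its y) mm, about 0.42 kg, loose on the bench pad. A base slab 18 mm thick carries a central tower 62 x 46 mm, 46 mm high in all; grip it across the 46 mm (y). A dark captive thumbscrew (top 27.5 mm up) stands on each end flange. Origin: centre of the underside, z up. Half a turn about z fits the heater just as well
- block_top (a point): centre of the tube block's top face, 46 mm above its underside, among its 12 wells (11 mm wide, 4 rows of 3)
- bore_round (a point): mouth of the round blind bore in the tube block's underside, at its x = -38 mm: 10 mm across, 13.5 mm deep
- bore_slot (a point): mouth of the slotted blind bore in the tube block's underside, at its x = +38 mm: 12 (x) x 10 (y) mm, 13.5 mm deep
- heater: dry-block heater, a fixed white box 200 (x) x 190 (y) mm with a sloping display panel towards its -x side and a raised dark metal deck 100 (x) x 130 (y) mm on top, 72 mm above the bench. Origin: on the bench under the centre of the deck; z up. Its two locating pins stand on the deck on its y axis, so the block's length (its x) goes along the heater's y
- seat (a point): centre of the deck's top face (72 mm above the bench): where the block's underside centre belongs when it is home
- pin_left (a point): top of the steel locating pin at the heater's y = +38 mm: 8 mm across, 12 mm tall above the deck, its top 2.5 mm tapering to 5.6 mm across
- pin_right (a point): top of the same kind of pin at the heater's y = -38 mm
- plate (a joint): how far the sprung heater plate (42 x 56 mm, between the pins) is pressed down, m: 0 = up, its top 5 mm above the deck; 0.005 = flush with the deck. It carries the weight of the block without moving; about 4 N more starts it and about 9 N more takes it fully down, and it springs back when let go
- strip_block: bystander: a lower aluminium block on the same 100 x 46 mm footprint, 28 mm tall, with 24 small wells. Origin: centre of its underside
- tube_rack: bystander: white tube rack, 70 x 150 x 47 mm with capped tubes. Origin: centre of its underside
- wash_bottle: bystander: clear wash bottle, 68 mm across, 190 mm tall, bent spout. Origin: centre of its underside
Not all that is in view belongs to the job. What is shaped like the tube_block but turquoise or yellow is not meant.

How it is judged:
By the outcome, as a careful person would: the job done as asked, in the order asked, and still so for the second after the job is handed in, while the arm keeps its last pose, push and grip.
It also fails if it takes over 35 s, if anything falls off the work surface, if the arm or the gripper's body presses on something with over 40 N, if the wrist force passes 120 N, or if a joint passes its speed limit or range.

## Working session

There is one attempt and no reset: what is moved stays moved. The work goes in short steps, Python scripts to look and compute and a shell command to move; the robot and the scene stay as the last step left them, time stands still between calls to the robot, and variables do not carry over. Pictures are saved under pics/ and viewed, at most 10 in all, crops included, and the job is handed in when it is done.

```bash
mkdir -p pics; cat > h.py <<'E'
import numpy as np, cv2, pickle
from plant import monitor, capture, workorder, boxes_of
def cam(c):
    f=c["color"].shape[0]/2/np.tan(np.radians(c["fov_y"])/2)
    R=cv2.Rodrigues(np.array(c["rvec"],float))[0]; return f,R,np.array(c["tvec"],float).ravel()
def cloud(c):
    f,R,t=cam(c); z=c["z_map"].astype(float); v,u=np.mgrid[:z.shape[0],:z.shape[1]]
    P=np.stack([(u-c["cx"])/f*z,(v-c["cy"])/f*z,z],-1)
    W=(P-t)@R; W[z<=0]=np.nan; return W
def proj(c,p):
    f,R,t=cam(c); q=R@np.array(p,float)+t; return (q[0]/q[2]*f+c["cx"],q[1]/q[2]*f+c["cy"])
E
python3 - <<'E'
from h import *
s=monitor.sense(); print(s["t"],s["tcp_pos"],s["orientation"],s["finger_gap"])
ims=[]
for n in ["top","side"]:
    c=capture(n); pickle.dump(c,open(n+".pkl","wb")); ims.append(c["color"])
    f,R,t=cam(c); print(n,f,-R.T@t)
    for k in ["tube_block","block_top","heater","seat","pin_left","pin_right","strip_block","tube_rack","wash_bottle"]:
        print(n,k,[(np.round(b["xyz"]).tolist(),round(b["confidence"],2),np.round(proj(c,b["xyz"])).tolist()) for b in boxes_of(k,c)[:4]])
for n,i in zip(["top","side"],ims): cv2.imwrite(f"pics/{n}0.png",cv2.resize(i,(768,576)))
E
```

```text
0.0 [259.98371344 595.16150688 247.20562382] [-1.63424073e-04  2.04436008e-01  9.78879429e-01 -9.77719690e-04] 85.21817287869175
top 445.5594677228495 [ 398.83951388  -31.52444424 1611.21746816]
top tube_block [([362.0, 118.0, 26.0], 0.64, [211.0, 243.0]), ([514.0, 180.0, 30.0], 0.61, [194.0, 200.0]), ([384.0, 291.0, 26.0], 0.61, [162.0, 237.0]), ([333.0, 435.0, 28.0], 0.56, [121.0, 251.0])]
top block_top [([363.0, 119.0, 19.0], 0.88, [211.0, 243.0]), ([331.0, 435.0, 32.0], 0.62, [121.0, 252.0]), ([385.0, 295.0, 26.0], 0.61, [161.0, 236.0])]
top heater [([548.0, -87.0, 64.0], 0.83, [269.0, 190.0]), ([554.0, -86.0, 77.0], 0.7, [269.0, 188.0])]
top seat [([550.0, -89.0, 61.0], 0.86, [270.0, 189.0])]
top pin_left [([548.0, -89.0, 63.0], 0.87, [270.0, 190.0]), ([515.0, 174.0, 28.0], 0.23, [196.0, 200.0])]
top pin_right [([546.0, -89.0, 65.0], 0.63, [270.0, 190.0])]
top strip_block [([530.0, 351.0, 24.0], 0.88, [146.0, 196.0])]
top tube_rack [([705.0, 179.0, 40.0], 0.59, [195.0, 146.0])]
top wash_bottle [([476.0, -432.0, 127.0], 0.98, [373.0, 209.0])]
side 369.5787791364625 [  210.5263472
[... 256 characters left out ...]
 101.0, 27.0], 0.88, [198.0, 185.0]), ([385.0, 279.0, 22.0], 0.76, [195.0, 163.0]), ([513.0, 164.0, 22.0], 0.65, [234.0, 173.0]), ([330.0, 405.0, 32.0], 0.63, [177.0, 149.0])]
side heater [([540.0, -142.0, 58.0], 0.91, [268.0, 209.0]), ([515.0, 162.0, 20.0], 0.57, [235.0, 174.0])]
side seat [([544.0, -142.0, 60.0], 0.65, [269.0, 208.0])]
side pin_left [([535.0, -143.0, 62.0], 0.57, [266.0, 208.0])]
side pin_right [([538.0, -143.0, 63.0], 0.95, [267.0, 208.0])]
side strip_block [([527.0, 336.0, 17.0], 0.78, [227.0, 154.0]), ([513.0, 163.0, 25.0], 0.73, [234.0, 172.0])]
side tube_rack [([703.0, 150.0, 34.0], 0.6, [283.0, 166.0])]
side wash_bottle [([470.0, -472.0, 93.0], 0.62, [286.0, 282.0])]
```

View pics/top0.png

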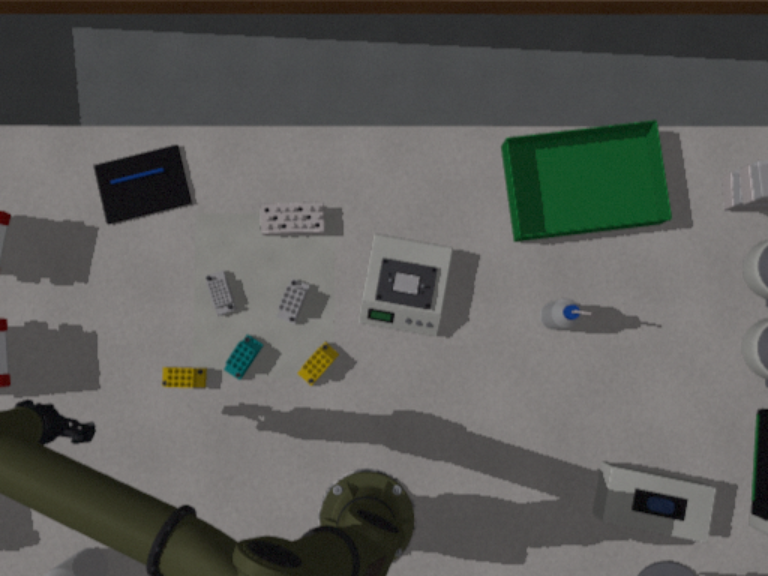

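```bash
python3 - <<'E'
from h import *
c=pickle.load(open("top.pkl","rb")); cv2.imwrite("pics/topcrop.png",cv2.resize(c["color"][120:280,100:310],(788,600),interpolation=cv2.INTER_CUBIC))
W=cloud(c)
for n,p in dict(A=(211,243),B=(194,200),C=(162,237),D=(121,251),E=(146,196)).items():
    w=W[p[1]-16:p[1]+17,p[0]-16:p[0]+17].reshape(-1,3); print(n,np.nanpercentile(w[:,2],[50,90,97,99]).round(1), c["color"][p[1]-3:p[1]+4,p[0]-3:p[0]+4].reshape(-1,3).mean(0).round())
E
```

```text
A [ 2.3 42.6 48.1 50.3] [  7. 103. 123.]
B [ 3.1 43.9 48.5 51.4] [105. 103. 104.]
C [ 2.9 43.  47.6 49.5] [81. 80. 10.]
D [ 2.2 42.8 47.9 51. ] [  6. 103. 124.]
E [ 2.3 27.  30.5 32.6] [108. 105. 106.]
```

View pics/topcrop.png

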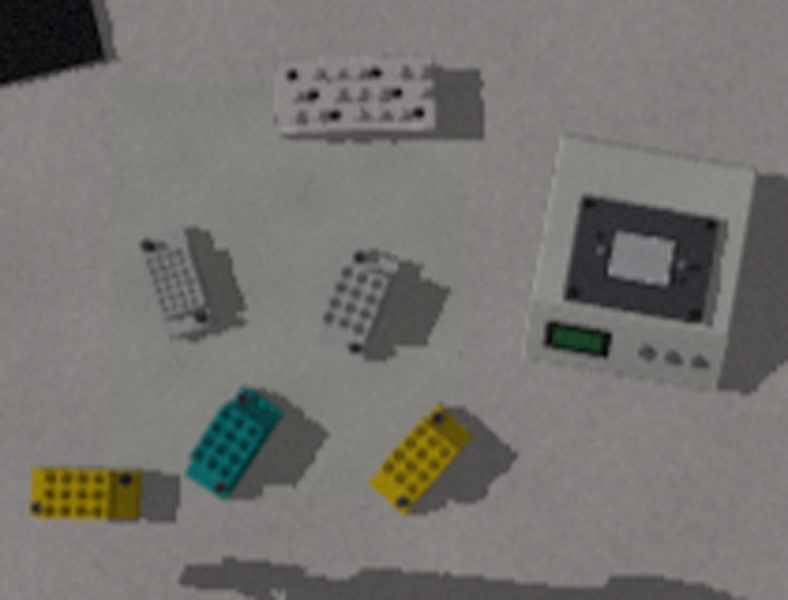

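Candidates (full-frame pixels): bare aluminium tall block at (194,200), with 12 large wells and a top at about 46 mm. Bare aluminium low block with 24 small wells at (146,196), top about 28 mm. Turquoise look-alike at (162,237). Yellow look-alikes at (211,243) and (121,251). The crop confirms (194,200) as the one I want. The heater is at (270,190), tilted about 8° from the image axes.

```bash
cat >> h.py <<'E'
def rect(P):
    (x,y),(w,h),a=cv2.minAreaRect(P[:,:2].astype(np.float32))
    if w<h: w,h,a=h,w,a+90
    return round(x,1),round(y,1),round(w,1),round(h,1),round((a+90)%180-90,1)
def near(W,x,y,r,zl,zh):
    P=W.reshape(-1,3); P=P[~np.isnan(P[:,0])]
    return P[(np.hypot(P[:,0]-x,P[:,1]-y)<r)&(P[:,2]>zl)&(P[:,2]<zh)]
def toolmove(x,y,z,yaw=None):
    """yaw: wanted world direction (deg) of tool y (mod 180). Tool axes offset in units of 20mm"""
    from scipy.spatial.transform import Rotation as Ro
    s=monitor.sense(); q=s["orientation"]; R=Ro.from_quat([q[1],q[2],q[3],q[0]]).as_matrix()
    d=np.array([x,y,z])-s["tcp_pos"]; print("t",s["t"],"tcp",np.round(s["tcp_pos"],1),"units xyz tool (20mm):",np.round(R.T@d/20,3))
    cy=np.degrees(np.arctan2(R[1,1],R[0,1]))
    print("tilt z",np.round(R[:,2],4),"tool y yaw",round(cy,2))
    if yaw is not None:
        e=(yaw-cy+90)%180-90; print("world yaw err",round(e,2),"-> tool rz units (6deg):",round(-e/6,3))
        # remaining shift in the final frame
        c,s_=np.cos(np.radians(e)),np.sin(np.radians(e)); R2=np.array([[c,-s_,0],[s_,c,0],[0,0,1]])@R
        print("units after turn:",np.round(R2.T@d/20,3))
E
python3 - <<'E'
from h import *
for n in ["top","side"]:
    c=pickle.load(open(n+".pkl","rb")); W=cloud(c)
    print(n,"tower",rect(near(W,514,175,70,38,55)),"all",rect(near(W,514,175,70,8,55)))
    h=near(W,550,-100,170,40,110)
    print(" heater body",rect(h)," deck",rect(near(W,550,-88,110,67,90)), np.percentile(near(W,550,-88,30,60,100)[:,2],[10,50,90]))
    m=(c["color"].max(-1)<75)&(W[...,2]>55)&(W[...,2]<100)&(np.hypot(W[...,0]-555,W[...,1]+88)<100)
    print(" dark",rect(W[m]))
toolmove(514,172,248,0)
E
```

```text
top tower (514.8, 178.3, 61.9, 46.9, -20.7) all (515.1, 171.1, 118.9, 107.0, -6.1)
 heater body (554.5, -90.8, 206.4, 190.4, -10.3)  deck (568.9, -94.8, 176.5, 158.8, 76.7) [70.61289673 75.64036578 80.19167723]
 dark (536.2, -89.8, 130.3, 125.4, 80.6)
side tower (514.7, 177.2, 62.3, 54.7, -19.4) all (514.6, 175.3, 99.4, 56.3, -15.9)
 heater body (558.2, -95.8, 196.2, 193.3, -10.5)  deck (551.0, -93.6, 134.6, 99.8, 79.3) [69.59865258 74.29437483 75.97004339]
 dark (549.9, -93.6, 134.3, 96.0, 79.4)
t 1.0 tcp [260.2 595.7 248.4] units xyz tool (20mm): [-2.0107e+01 -1.4335e+01  1.8000e-02]
tilt z [ 1.e-04  1.e-04 -1.e+00] tool y yaw 66.41
world yaw err -66.41 -> tool rz units (6deg): 11.068
units after turn: [-2.1183e+01  1.2690e+01  2.0000e-02]
```

```bash
Z='[0,0,0]'
python3 -m crank '{"offset":[[-1,-0.7,0],[-1,-0.7,0],[-1,-0.7,0],[-1,-0.7,0],[-1,-0.7,0]],"rotation":[[0,0,0],[0,0,0],[0,0,0],[0,0,0],[0,0,0]]}' 0
python3 -m crank '{"offset":[[-1,-0.7,0],[-1,-0.7,0],[-1,-0.7,0],[-1,-0.7,0],[-1,-0.7,0]],"rotation":[[0,0,0],[0,0,0],[0,0,0],[0,0,0],[0,0,0]]}'
python3 -m crank '{"offset":[[-1,-0.7,0],[-1,-0.7,0],[-1,-0.7,0],[-1,-0.7,0],[-1,-0.7,0]],"rotation":[[0,0,0],[0,0,0],[0,0,0],[0,0,0],[0,0,-0.6]]}'
python3 - <<'E'
from h import *
toolmove(514,172,248,70)
c=capture("wrist"); pickle.dump(c,open("w1.pkl","wb")); cv2.imwrite("pics/w1.png",c["color"])
f,R,t=cam(c); print("cam",-R.T@t,R[2])
W=cloud(c); print(rect(near(W,514,175,60,42,55)),rect(near(W,514,175,70,12,55)))
print([(b["xyz"],b["confidence"]) for b in boxes_of("tube_block",c)])
E
```

```text
t: 1.62
tcp_pos: [325.1, 489.6, 248.6]
orientation: [0.0, 0.205, 0.979, 0.0]
ft_force: [0.2, -0.9, 0.4]
finger_gap: 85.7
grip_force: 0.0
t: 2.25
tcp_pos: [388.3, 385.4, 248.5]
orientation: [0.0, 0.205, 0.979, 0.0]
ft_force: [0.0, 0.9, -0.0]
finger_gap: 85.5
grip_force: 0.0
t: 2.88
tcp_pos: [451.6, 281.2, 248.5]
orientation: [0.0, 0.173, 0.985, 0.0]
ft_force: [-0.1, -0.3, 0.1]
finger_gap: 85.1
grip_force: 0.0
t 2.875 tcp [451.6 281.2 248.5] units xyz tool (20mm): [-4.796 -4.068  0.024]
tilt z [ 3.e-04  6.e-04 -1.e+00] tool y yaw 70.05
world yaw err -0.05 -> tool rz units (6deg): 0.008
units after turn: [-4.799 -4.065  0.024]
cam [384.66125192 306.15135731 374.72633672] [ 0.26240226 -0.09351458 -0.96041662]
(512.7, 180.1, 63.1, 46.4, -21.0) (512.8, 180.2, 100.9, 46.6, -20.8)
[([381.0, 295.0, 23.1], 0.93), ([497.9, 186.2, 36.6], 0.88), ([340.8, 417.5, 29.5], 0.56)]
```

View pics/w1.png

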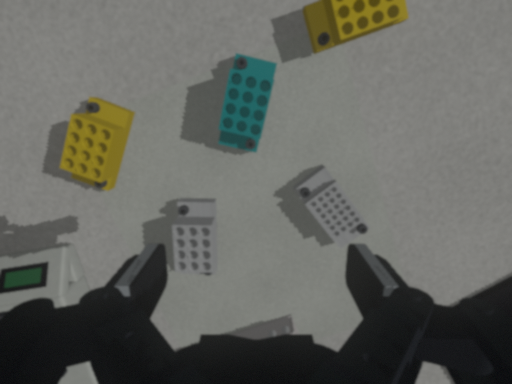

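Wrist view: the tube block is at (193,237), the strip block at (333,205), and the coloured copies are above them. Depth puts the tower centre near (513,180) with a yaw of −21°. I'll approach above it.

```bash
python3 -m crank '{"offset":[[-0.92,-0.74,0.8],[-0.92,-0.74,0.8],[-0.92,-0.74,0.8],[-0.92,-0.74,0.8],[-0.92,-0.74,0.8]],"rotation":[[0,0,0.15],[0,0,0],[0,0,0],[0,0,0],[0,0,0]]}'
python3 -m crank '{"offset":[[0,0,0]],"rotation":[[0,0,0]]}'
python3 - <<'E'
from h import *
c=capture("wrist"); pickle.dump(c,open("w2.pkl","wb")); cv2.imwrite("pics/w2.png",c["color"])
W=cloud(c); r=rect(near(W,514,178,60,42,55)); print(r,rect(near(W,514,178,70,12,55)),np.median(near(W,514,178,30,42,55)[:,2]),(W[...,2]>-1e9).mean())
toolmove(r[0],r[1],30,r[4]+90)
E
```

```text
t: 3.6
tcp_pos: [510.8, 179.8, 166.6]
orientation: [-0.0, 0.182, 0.983, -0.0]
ft_force: [0.1, -0.5, 0.3]
finger_gap: 85.7
grip_force: 0.0
t: 3.72
tcp_pos: [510.5, 178.3, 166.1]
orientation: [-0.001, 0.184, 0.983, -0.002]
ft_force: [-0.3, 0.3, 0.4]
finger_gap: 85.4
grip_force: 0.0
(512.9, 179.8, 62.6, 46.1, -20.9) (512.7, 179.9, 100.0, 46.1, -20.9) 46.38601996787992 0.9959767659505209
t 3.775 tcp [510.4 180.3 167.2] units xyz tool (20mm): [-0.137  0.03   6.857]
tilt z [-2.e-03 -8.e-04 -1.e+00] tool y yaw 68.97
world yaw err 0.13 -> tool rz units (6deg): -0.021
units after turn: [-0.137  0.03   6.857]
```

View pics/w2.png

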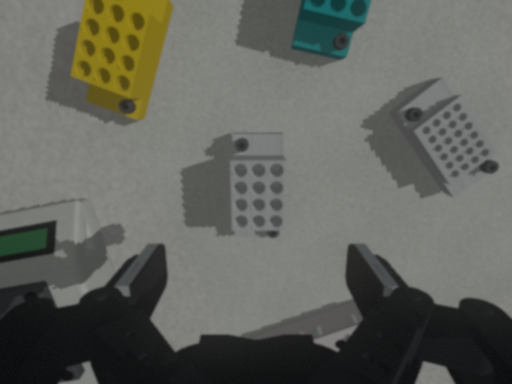

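The block stands cleanly between the open fingers at (258,185). Depth fits 100.0 × 46.1 mm, so I'll descend and grip.

```bash
python3 -m crank '{"offset":[[-0.14,0.03,1],[0,0,1],[0,0,1],[0,0,1],[0,0,1]],"rotation":[[0,0,0],[0,0,0],[0,0,0],[0,0,0],[0,0,0]]}'
python3 -m crank '{"offset":[[0,0,1],[0,0,0.6],[0,0,0.25],[0,0,0],[0,0,0]],"rotation":[[0,0,0],[0,0,0],[0,0,0],[0,0,0],[0,0,0]]}'
python3 -m crank '{"offset":[[0,0,0],[0,0,0],[0,0,0],[0,0,0],[0,0,0]],"rotation":[[0,0,0],[0,0,0],[0,0,0],[0,0,0],[0,0,0]]}' 1
python3 -c "
from h import *
toolmove(512.9,179.8,30,69.1); s=monitor.sense(); print(s['finger_gap'],s['grip_force'],s['ft_force'])"
```

```text
t: 4.4
tcp_pos: [513.5, 182.8, 68.3]
orientation: [0.0, 0.18, 0.984, 0.001]
ft_force: [0.7, -1.0, 0.7]
finger_gap: 85.7
grip_force: 0.0
t: 5.03
tcp_pos: [514.3, 181.2, 32.1]
orientation: [0.001, 0.181, 0.983, 0.0]
ft_force: [1.6, -1.4, -0.4]
finger_gap: 85.4
grip_force: 0.0
t: 5.65
tcp_pos: [514.1, 180.8, 31.8]
orientation: [0.0, 0.181, 0.983, 0.0]
ft_force: [-0.8, -0.4, 5.8]
finger_gap: 45.3
grip_force: 64.0
t 5.65 tcp [514.1 180.8  31.8] units xyz tool (20mm): [ 0.041 -0.067  0.091]
tilt z [ 6.e-04 -0.e+00 -1.e+00] tool y yaw 69.1
world yaw err 0.0 -> tool rz units (6deg): -0.0
units after turn: [ 0.041 -0.067  0.091]
45.2864925866145 64.04841542243958 [-0.81376664 -0.43705703  5.79663941]
```

Gripped, with a 45 mm gap and 64 N. Next: lift, turn, then carry it high past the heater so the wrist camera can see the deck.

```bash
python3 -m crank '{"offset":[[0,0,-0.5],[0,0,-1],[0,0,-1],[0,0,-1],[0,0,-1]],"rotation":[[0,0,0],[0,0,0],[0,0,0.5],[0,0,0.9],[0,0,0.9]]}'
python3 -m crank '{"offset":[[0,0,-1],[0,0,-1],[0,0,0],[0,0,0],[0,0,0]],"rotation":[[0,0,1],[0,0,1],[0,0,1],[0,0,1],[0,0,1]]}'
python3 -m crank '{"offset":[[0,0,0],[0,0,0],[0,0,0],[0,0,0],[0,0,0]],"rotation":[[0,0,1],[0,0,1],[0,0,1],[0,0,1],[0,0,1]]}'
python3 -m crank '{"offset":[[-1,0.2,0],[-1,0.2,0],[-1,0.2,0],[-1,0.2,0],[-1,0.2,0]],"rotation":[[0,0,1],[0,0,0],[0,0,0],[0,0,0],[0,0,0]]}'
python3 - <<'E'
from h import *
toolmove(523,-200,155,-10.6); s=monitor.sense(); print(s['finger_gap'],s['grip_force'],s['ft_force'],s['joints'])
E
```

```text
t: 6.28
tcp_pos: [512.9, 181.0, 121.3]
orientation: [-0.001, 0.3, 0.954, -0.0]
ft_force: [-0.5, -0.7, -3.3]
finger_gap: 45.3
grip_force: 63.0
t: 6.9
tcp_pos: [512.9, 181.0, 160.7]
orientation: [-0.001, 0.536, 0.844, -0.001]
ft_force: [-1.0, -0.1, -3.4]
finger_gap: 45.5
grip_force: 63.3
t: 7.52
tcp_pos: [512.9, 181.0, 160.6]
orientation: [-0.0, 0.737, 0.676, -0.001]
ft_force: [0.1, -0.1, -3.5]
finger_gap: 45.2
grip_force: 63.2
t: 8.15
tcp_pos: [516.9, 77.6, 161.4]
orientation: [-0.0, 0.77, 0.638, 0.0]
ft_force: [0.1, 0.0, -5.0]
finger_gap: 45.4
grip_force: 63.2
t 8.15 tcp [516.9  77.6 161.4] units xyz tool (20mm): [-13.581   2.873   0.317]
tilt z [ 1.e-04  2.e-04 -1.e+00] tool y yaw -10.69
world yaw err 0.09 -> tool rz units (6deg): -0.015
units after turn: [-13.586   2.851   0.317]
45.392928736617684 63.202879428863525 [ 0.1115774   0.03669716 -5.00448829] [-0.63591101  0.11443122  0.46713976  1.89180466 -0.05658594  1.14798189
 -0.33478682]
```

```bash
python3 -m crank '{"offset":[[-1,0.2,0],[-1,0.2,0],[-1,0.2,0],[-1,0.2,0],[-1,0.2,0]],"rotation":[[0,0,0],[0,0,0],[0,0,0],[0,0,0],[0,0,0]]}'
python3 -m crank '{"offset":[[-1,0.2,0],[-1,0.2,0],[-1,0.2,0],[-1,0.2,0],[-1,0.2,0]],"rotation":[[0,0,0],[0,0,0],[0,0,0],[0,0,0],[0,0,0]]}'
python3 -m crank '{"offset":[[-1,0.2,0],[-1,0.2,0],[-1,0.2,0],[-1,0.2,0],[0,0,0]],"rotation":[[0,0,0],[0,0,0],[0,0,0],[0,0,0],[0,0,0]]}'
python3 - <<'E'
from h import *
toolmove(551,-93,155,-10.6)
c=capture("wrist"); pickle.dump(c,open("w3.pkl","wb")); cv2.imwrite("pics/w3.png",c["color"])
W=cloud(c)
print("deck",rect(near(W,551,-93,95,69,75)),"body",rect(near(W,551,-93,160,40,85)))
t=monitor.sense()["tcp_pos"]
print("held top",rect(near(W,t[0],t[1],60,t[2]+5,t[2]+25)),"pins/plate",np.percentile(near(W,551,-93,20,60,90)[:,2],[10,50,90]))
for z in (79,): 
    P=near(W,551,-93,70,z,95); print(len(P)); 
    for s in (1,-1):
        q=near(W,551+s*7,-93+s*37.4,14,79,95); print("pin",len(q),q.mean(0) if len(q) else None, q[:,2].max() if len(q) else None)
E
```

```text
t: 8.78
tcp_pos: [518.0, -24.3, 161.4]
orientation: [0.0, 0.77, 0.638, 0.0]
ft_force: [0.0, 0.2, -3.0]
finger_gap: 45.3
grip_force: 63.2
t: 9.4
tcp_pos: [518.9, -126.2, 161.4]
orientation: [0.0, 0.77, 0.638, 0.0]
ft_force: [0.2, 0.3, -3.4]
finger_gap: 44.9
grip_force: 63.2
t: 10.02
tcp_pos: [519.2, -209.0, 161.5]
orientation: [0.0, 0.771, 0.637, -0.0]
ft_force: [-0.5, 0.2, -4.7]
finger_gap: 45.0
grip_force: 63.2
t 10.025 tcp [ 519.2 -209.   161.5] units xyz tool (20mm): [5.997 0.463 0.317]
tilt z [ 0.     -0.0011 -1.    ] tool y yaw -10.89
world yaw err 0.29 -> tool rz units (6deg): -0.049
units after turn: [5.994 0.493 0.317]
deck (545.8, -115.6, 100.6, 77.4, -10.8) body (549.2, -126.6, 198.0, 117.3, -10.5)
held top (519.3, -207.1, 72.6, 60.8, -10.6) pins/plate [76.68388766 77.60444922 78.54260004]
239
pin 0 None None
pin 131 [ 543.69357869 -127.19651088   83.71647748] 86.4113831933808
```

View pics/w3.png

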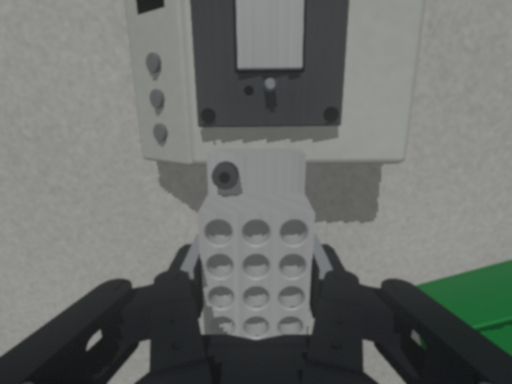

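The view shows the held block, seated square in the fingers, around (256,265). The right pin is at (270,84) and the deck's near edge at row 125. I'll back off a little so both pins are in view.

```bash
python3 -m crank '{"offset":[[-0.9,0,0],[-0.9,0,0],[-0.9,0,0],[0,0,0],[0,0,0]],"rotation":[[0,0,0],[0,0,0],[0,0,0],[0,0,0],[0,0,0]]}'
cat > m.py <<'E'
from h import *
c=capture("wrist"); pickle.dump(c,open("w4.pkl","wb")); cv2.imwrite("pics/w4.png",c["color"])
W=cloud(c)
toolmove(551,-93,155,-10.6)
print("deck",rect(near(W,551,-93,95,69,75)),"plate",rect(near(W,551,-93,36,75.5,82)))
P=near(W,551,-93,75,81.5,90)
from scipy.cluster.hierarchy import fclusterdata
l=fclusterdata(P,8,"distance")
for i in set(l): print("pin",(l==i).sum(),P[l==i].mean(0).round(1),np.ptp(P[l==i],0).round(1),(P[l==i].max(0)+P[l==i].min(0))/2)
t=monitor.sense()["tcp_pos"]
H=near(W,t[0],t[1],60,t[2]+11,t[2]+19); print("held top",rect(H),np.median(H[:,2])-t[2], "flange",rect(near(W,t[0],t[1],70,t[2]-18,t[2]-10)))
E
python3 m.py
```

```text
t: 10.7
tcp_pos: [510.5, -257.8, 161.1]
orientation: [-0.001, 0.769, 0.639, 0.0]
ft_force: [-0.6, 0.9, -4.1]
finger_gap: 45.3
grip_force: 63.2
t 10.75 tcp [ 510.6 -257.7  161.2] units xyz tool (20mm): [8.464 0.475 0.32 ]
tilt z [ 1.0e-04  1.3e-03 -1.0e+00] tool y yaw -10.57
world yaw err -0.03 -> tool rz units (6deg): 0.005
units after turn: [8.464 0.471 0.32 ]
deck (541.6, -139.8, 100.5, 28.7, -10.4) plate (0.0, 0.0, 0.0, 0.0, 0.0)
pin 36 [ 543.1 -130.1   83.2] [6.5 2.5 3.1] [ 543.34060684 -129.86327506   83.13190386]
held top (510.7, -255.8, 72.5, 60.6, -10.8) 14.436898818998316 flange (516.5, -224.1, 46.3, 33.9, -10.4)
```

View pics/w4.png

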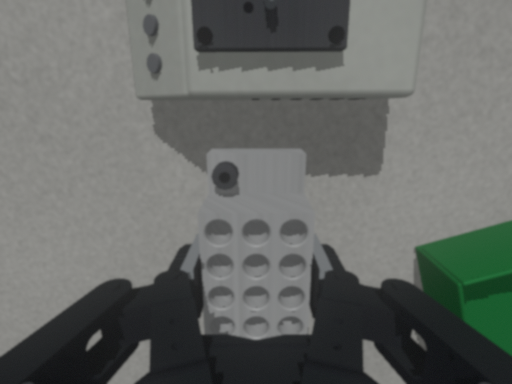

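I went the wrong way: the deck moved up and out of the frame. I'll go forward 70 mm.

```bash
python3 -m crank '{"offset":[[0.9,0.1,0],[0.9,0.1,0],[0.9,0.1,0],[0.8,0.17,0],[0,0,0]],"rotation":[[0,0,0],[0,0,0],[0,0,0],[0,0,0],[0,0,0]]}'
sed -i 's/w4/w5/g' m.py; python3 m.py
```

```text
t: 11.38
tcp_pos: [533.3, -190.0, 161.2]
orientation: [-0.0, 0.769, 0.64, 0.0]
ft_force: [-0.0, -0.3, -3.9]
finger_gap: 45.0
grip_force: 63.2
t 11.425 tcp [ 532.6 -191.7  161.3] units xyz tool (20mm): [ 5.021e+00 -4.000e-03  3.140e-01]
tilt z [-1.e-04 -3.e-04 -1.e+00] tool y yaw -10.59
world yaw err -0.01 -> tool rz units (6deg): 0.001
units after turn: [ 5.021e+00 -4.000e-03  3.140e-01]
deck (547.8, -104.7, 100.8, 98.5, -10.5) plate (549.9, -93.5, 63.9, 42.0, 79.8)
pin 111 [ 543.9 -126.9   84. ] [7.3 7.4 4.4] [ 544.0139695  -127.06181973   83.86801729]
held top (533.5, -188.1, 72.7, 60.9, -10.9) 14.385608581503647 flange (536.0, -158.7, 51.8, 39.4, -10.3)
```

View pics/w5.png

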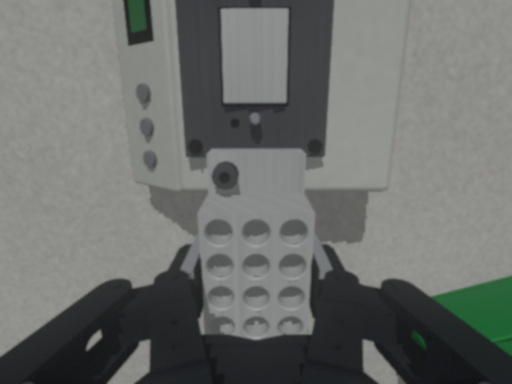

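```bash
cat > n.py <<'E'
from h import *
import sys
c=pickle.load(open(sys.argv[1],"rb")); t=np.array(eval(sys.argv[2])); a=np.radians(79.42)
W=cloud(c); g=c["color"].mean(-1)
ex=np.array([np.cos(a),np.sin(a)]); ey=np.array([np.sin(a),-np.cos(a)])
u=(W[...,:2]-t[:2])@ex; v=(W[...,:2]-t[:2])@ey; z=W[...,2]
def st(n,m):
    m=m.astype(np.uint8); m=cv2.morphologyEx(m,cv2.MORPH_OPEN,np.ones((3,3),np.uint8)); k,l,s,_=cv2.connectedComponentsWithStats(m); 
    m=l==1+np.argmax(s[1:,4]); print(n,m.sum(),"u %.1f %.1f v %.1f %.1f z %.1f"%(u[m].min(),u[m].max(),v[m].min(),v[m].max(),np.median(z[m])),"mid u %.1f v %.1f"%((u[m].min()+u[m].max())/2,(v[m].min()+v[m].max())/2),rect(W[m]))
st("flange",(abs(z-t[2]+13.8)<3)&(u>25)&(u<60)&(g>90)&(abs(v)<35))
st("tower",(abs(z-t[2]-14.4)<2)&(abs(u)<40)&(abs(v)<30)&(g>90))
st("plate",(abs(z-77.3)<1.5)&(abs(u-100)<45)&(abs(v)<35))
st("deck",(abs(z-72)<2)&(abs(u-95)<80)&(abs(v)<70))
st("pin",(z>80)&(z<90)&(abs(u-65)<15)&(abs(v)<15))
E
python3 n.py w5.pkl "(532.9,-191,161.2)"
```

```text
flange 3426 u 32.3 52.0 v -23.3 23.0 z 147.9 mid u 42.1 v -0.2 (540.5, -149.5, 46.2, 19.6, -10.4)
tower 8494 u -27.5 33.4 v -23.5 23.0 z 175.7 mid u 3.0 v -0.2 (533.2, -188.0, 60.9, 46.5, 79.5)
plate 5667 u 75.3 131.0 v -22.3 19.9 z 77.6 mid u 103.1 v -1.2 (550.7, -89.4, 55.7, 42.0, 79.7)
deck 15282 u 38.2 136.8 v -51.4 49.1 z 72.6 mid u 87.5 v -1.2 (547.8, -104.7, 100.4, 98.5, -10.5)
pin 113 u 61.3 68.4 v -4.4 2.2 z 84.0 mid u 64.8 v -1.1 (543.7, -127.1, 7.1, 6.6, 79.7)
```

Relative to the held block, the seat is 100.8 mm along tool x and −1.0 mm along tool y, and the yaw matches within about 0.2°. I'll move over it and recheck against the deck edges.

```bash
python3 -m crank '{"offset":[[0.9,-0.05,0],[1,0,0],[1,0,0],[1,0,0],[0.8,0,0]],"rotation":[[0,0,0],[0,0,0],[0,0,0],[0,0,0],[0,0,0]]}'
python3 -m crank '{"offset":[[0.34,0,0.5],[0,0,0.5],[0,0,0],[0,0,0]],"rotation":[[0,0,0],[0,0,0],[0,0,0],[0,0,0]]}'
cat > o.py <<'E'
from h import *
c=capture("wrist"); pickle.dump(c,open("w6.pkl","wb")); cv2.imwrite("pics/w6.png",c["color"])
s=monitor.sense(); t=s["tcp_pos"]; print(t,s["ft_force"],s["orientation"])
a=np.radians(79.42); W=cloud(c); g=c["color"].mean(-1)
ex=np.array([np.cos(a),np.sin(a)]); ey=np.array([np.sin(a),-np.cos(a)])
u=(W[...,:2]-t[:2])@ex; v=(W[...,:2]-t[:2])@ey; z=W[...,2]
def st(n,m):
    m=m.astype(np.uint8); m=cv2.morphologyEx(m,cv2.MORPH_OPEN,np.ones((3,3),np.uint8)); k,l,q,_=cv2.connectedComponentsWithStats(m)
    m=l==1+np.argmax(q[1:,4]); print(n,m.sum(),"u %.1f %.1f v %.1f %.1f z %.1f"%(u[m].min(),u[m].max(),v[m].min(),v[m].max(),np.median(z[m])),"mid v %.1f"%((v[m].min()+v[m].max())/2),rect(W[m]))
    return m
st("flange",(abs(z-t[2]+13.8)<3)&(u>25)&(u<60)&(g>90)&(abs(v)<35))
st("tower",(abs(z-t[2]-14.4)<2)&(abs(u)<40)&(abs(v)<30)&(g>90))
st("deck",(abs(z-72)<2)&(abs(u)<80)&(abs(v)<70)&(g<75))
E
python3 o.py
```

```text
t: 12.05
tcp_pos: [548.7, -100.2, 161.4]
orientation: [0.0, 0.77, 0.638, -0.0]
ft_force: [0.1, -0.4, -3.6]
finger_gap: 45.2
grip_force: 63.2
t: 12.55
tcp_pos: [549.8, -94.2, 141.2]
orientation: [0.0, 0.77, 0.638, -0.0]
ft_force: [0.9, -0.2, -3.4]
finger_gap: 45.3
grip_force: 63.1
[550.05097962 -94.01168108 141.49660141] [ 0.24844896 -0.09107322 -4.45654708] [2.29853013e-04 7.70298340e-01 6.37683630e-01 5.03992114e-05]
flange 3423 u 31.0 50.8 v -23.5 22.8 z 127.9 mid v -0.3 (557.2, -53.8, 46.4, 19.7, -10.9)
tower 8265 u -28.7 32.1 v -23.5 22.8 z 155.8 mid v -0.4 (549.9, -92.2, 60.7, 46.3, 79.2)
deck 8127 u -21.6 67.9 v -49.7 48.1 z 72.5 mid v -0.8 (553.5, -71.0, 97.9, 89.3, -10.7)
```

View pics/w6.png

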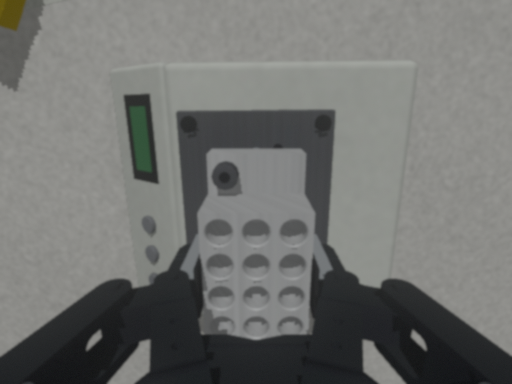

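Block and deck are parallel. The block still needs about 2 mm along +u and −0.5 mm along v, so I'll correct that and come down to just above the pins.

```bash
python3 -m crank '{"offset":[[0.1,-0.025,0.3],[0,0,0.5],[0,0,0.3],[0,0,0],[0,0,0]],"rotation":[[0,0,0],[0,0,0],[0,0,0],[0,0,0],[0,0,0]]}'
sed -i 's/w6/w7/g' o.py; python3 o.py
```

```text
t: 13.22
tcp_pos: [550.0, -91.2, 119.4]
orientation: [0.0, 0.77, 0.638, 0.0]
ft_force: [0.3, 0.2, -3.8]
finger_gap: 45.1
grip_force: 63.1
[550.15975965 -91.19866984 119.58826512] [ 0.26704915 -0.0247091  -3.27404202] [2.02738770e-04 7.69917552e-01 6.38143294e-01 2.40727880e-04]
flange 3450 u 31.1 50.9 v -23.5 22.8 z 106.1 mid v -0.4 (557.3, -50.9, 46.2, 19.8, -10.8)
tower 8373 u -28.1 32.1 v -23.6 22.8 z 133.9 mid v -0.4 (550.1, -89.2, 60.2, 46.4, 79.4)
deck 9307 u -12.9 65.3 v -49.3 48.8 z 72.5 mid v -0.2 (554.8, -65.4, 98.2, 78.1, -10.7)
```

```bash
python3 -m crank '{"offset":[[-0.02,0,0.08],[0,0,0.08],[0,0,0.08],[0,0,0]],"rotation":[[0,0,0],[0,0,0],[0,0,0],[0,0,0]]}'
python3 -c "
from h import *
s=monitor.sense(); print(s['tcp_pos'],s['ft_force'],s['ft_torque'])"
```

```text
t: 13.78
tcp_pos: [549.7, -91.5, 114.3]
orientation: [-0.0, 0.77, 0.638, -0.0]
ft_force: [-1.1, -0.0, -4.0]
finger_gap: 45.5
grip_force: 63.1
[549.69011147 -91.51240446 114.34318582] [-1.1012748  -0.04618126 -3.96252323] [ 0.02076689 -0.02009656  0.01880142]
```

```bash
python3 -m crank '{"offset":[[0,0,0.08],[0,0,0.08],[0,0,0]],"rotation":[[0,0,0],[0,0,0],[0,0,0]]}'
python3 -c "
from h import *
s=monitor.sense(); print(s['tcp_pos'],s['ft_force'],s['ft_torque'])"
```

```text
t: 14.15
tcp_pos: [550.0, -91.3, 111.3]
orientation: [0.0, 0.77, 0.638, 0.0]
ft_force: [0.3, 1.0, -4.4]
finger_gap: 45.1
grip_force: 63.1
[550.01040419 -91.3334676  111.25704055] [ 0.32150598  0.95966286 -4.35271734] [ 0.10365428 -0.15194278 -0.00452275]
```

The pins are in the bores with no side load. Plate contact comes next at TCP z ≈ 108.8.

```bash
python3 -m crank '{"offset":[[0,0,0.06],[0,0,0.06],[0,0,0.06],[0,0,0]],"rotation":[[0,0,0],[0,0,0],[0,0,0],[0,0,0]]}'
python3 -m crank '{"offset":[[0,0,0.06],[0,0,0.06],[0,0,0]],"rotation":[[0,0,0],[0,0,0],[0,0,0]]}'
python3 -c "
from h import *
s=monitor.sense(); print(s['tcp_pos'],s['ft_force'],s['ft_torque'])"
```

```text
t: 14.65
tcp_pos: [550.1, -91.4, 108.5]
orientation: [-0.0, 0.77, 0.638, 0.0]
ft_force: [-2.0, 2.3, 4.4]
finger_gap: 45.3
grip_force: 64.0
t: 15.02
tcp_pos: [550.1, -91.4, 106.2]
orientation: [-0.0, 0.77, 0.638, 0.0]
ft_force: [-1.9, 2.1, 7.0]
finger_gap: 45.2
grip_force: 64.3
[550.06796772 -91.40371938 106.21727442] [-1.92650437  2.05448708  6.98126549] [0.37716349 0.59405945 0.00577886]
```

```bash
python3 -m crank '{"offset":[[0,0,0.05],[0,0,0.05],[0,0,0]],"rotation":[[0,0,0],[0,0,0],[0,0,0]]}'
python3 -m crank '{"offset":[[0,0,0.04],[0,0,0]],"rotation":[[0,0,0],[0,0,0]]}'
python3 -c "
from h import *
s=monitor.sense(); print(s['tcp_pos'],s['ft_force'],s['ft_torque'])"
```

```text
t: 15.4
tcp_pos: [550.1, -91.4, 104.5]
orientation: [-0.0, 0.77, 0.638, 0.001]
ft_force: [-2.9, 1.5, 7.4]
finger_gap: 45.1
grip_force: 64.5
t: 15.65
tcp_pos: [550.1, -91.4, 103.9]
orientation: [-0.0, 0.77, 0.638, 0.001]
ft_force: [-4.3, 2.7, 9.4]
finger_gap: 45.0
grip_force: 64.9
[550.08603272 -91.37867339 103.86252357] [-4.27326661  2.69540611  9.42601383] [0.40552359 0.87466629 0.03663489]
```

```bash
python3 -m crank '{"offset":[[0,0,0.03],[0,0,0]],"rotation":[[0,0,0],[0,0,0]]}'
python3 -m crank '{"offset":[[0,0,0.03],[0,0,0]],"rotation":[[0,0,0],[0,0,0]]}'
```

```text
t: 15.9
tcp_pos: [550.1, -91.3, 103.8]
orientation: [-0.0, 0.77, 0.638, 0.001]
ft_force: [-4.4, 2.1, 13.4]
finger_gap: 45.7
grip_force: 65.3
t: 16.15
tcp_pos: [550.1, -91.4, 103.8]
orientation: [-0.0, 0.77, 0.638, 0.001]
ft_force: [-6.3, 2.9, 17.0]
finger_gap: 45.0
grip_force: 65.8
```

z has stopped at the predicted home height while the force rises. I'll check the flange height above the deck and the fit.

```bash
python3 -m crank '{"offset":[[0,0,0.02],[0,0,0],[0,0,0]],"rotation":[[0,0,0],[0,0,0],[0,0,0]]}'
sed -i 's/w7/w8/g' o.py; cat >> o.py <<'E'
from numpy.linalg import lstsq
for n,lo,hi,uu in (("flange",t[2]-18,t[2]-10,(30,52)),("towertop",t[2]+11,t[2]+18,(-29,33)),("deck",69,76,(-20,66))):
    m=(z>lo)&(z<hi)&(u>uu[0])&(u<uu[1])&(abs(v)<(22 if n!="deck" else 49))&((g>90) if n!="deck" else ((g<75)&(abs(v)>28)))
    A=np.c_[u[m],v[m],np.ones(m.sum())]; k=lstsq(A,z[m],rcond=None)[0]; print(n,m.sum(),"slopes deg",np.degrees(k[:2]).round(2),"z0",k[2].round(2), "med",np.median(z[m]))
print(s["ft_force"],s["ft_torque"],s["grip_force"])
E
python3 o.py
```

```text
t: 16.52
tcp_pos: [550.1, -91.3, 103.8]
orientation: [-0.001, 0.77, 0.638, 0.001]
ft_force: [-8.4, 3.0, 20.7]
finger_gap: 45.4
grip_force: 66.1
[550.13254352 -91.34490292 103.79905246] [-8.02904877  3.87579594 20.27594438] [-5.45664360e-04  7.69872617e-01  6.38196879e-01  7.74480125e-04]
flange 3440 u 31.3 51.0 v -23.3 22.9 z 90.6 mid v -0.2 (557.5, -50.9, 46.2, 19.6, -10.9)
tower 8563 u -28.6 32.4 v -23.4 22.9 z 118.4 mid v -0.3 (550.1, -89.4, 61.0, 46.3, 79.2)
deck 10934 u -12.3 65.4 v -49.3 48.7 z 72.5 mid v -0.3 (554.6, -65.4, 97.8, 77.7, -10.3)
flange 3416 slopes deg [-2.47 -0.14] z0 92.31 med 90.5513590737194
towertop 8910 slopes deg [ 0.26 -0.  ] z0 118.09 med 118.31951471638465
deck 8689 slopes deg [ 0.67 -0.01] z0 72.29 med 72.57963724895797
[-8.02904877  3.87579594 20.27594438] [0.47148735 1.92194326 0.0287355 ] 66.13826036453247
```

View pics/w8.png

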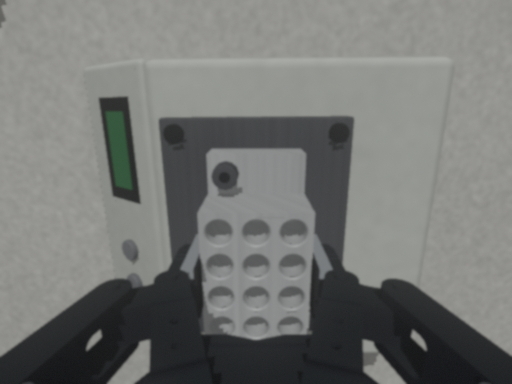

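The flange sits 18.05 mm above the deck and the tower top 45.9 mm above it, so the block is fully home. It is level and held down with about 20 N.

```bash
python3 -c "
from plant import workorder
print(workorder.hand_in())"
```

```text
the job is handed in; nothing more can be done
None
```

The 12-well aluminium block is fitted over both heater pins and measures fully home on the deck; the gripper is still holding it pressed down with about 20 N, and I handed the job in about 16.6 s into the 35 s limit (no verdict was returned).

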